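Seat the slotted cog ring on the keyed lamp hub

TASK

On this lamp maker's bench, pick up the large printed cog ring that has the wide slot, turn it so that the slot meets the master key of the lamp base's hub, and slide it down the hub until it lies flat on the wooden plinth. Keep hold of it until it is down rather than dropping it, then let go. Leave the large ring without a slot and the small ring where they lie.

Things in the scene. Friction and masses are not known exactly. Their poses are not given: they have to be found in the camera images.
- slotted_ring: Ring to fit: white printed plastic, 140 g. Toothed disc 114 mm across, 14 mm thick; on it an upright collar, outside diameter 58 mm, up to 48 mm above the underside. 44 mm bore right through. Slot 22 mm wide from the bore along the ring's +x to 42 mm from centre; the collar is open there (a C from above) and solid along the ring's y, for gripping. Origin: centre of underside, z up.
- lamp_base: Fixed. Wooden plinth 150 mm across, 30 mm high; hub on it, tip 94 mm above bench: core 26 mm, small ribs (32 mm across). Master key 10 mm wide juts along base +x to 30 mm from the axis, up to 68 mm above bench, narrower step to 74. Origin: on hub axis at bench height; ring's seat 30 mm above. Fitted, the ring's +x points along base +x.
- plain_ring: Bystander: a white ring of the same size as the slotted one (114 mm disc, 58 mm collar, 48 mm high) but with a closed round collar and no slot; it cannot pass the key. Origin: centre of the underside.
- small_ring: Bystander: a small white slotted ring, 74 mm across the teeth, 38 mm collar, 38 mm high, bore 29 mm, too small for the hub. Origin: centre of the underside.
Not all that is in view belongs to the job. Leave any red look-alike of the slotted_ring alone.

How it is judged:
By the outcome, as a careful person would: the job done as asked, in the order asked, and still so for the second after the job is handed in, with the robot touching nothing.
It also fails if it takes over 38 s, if anything falls off the work surface, if the arm or the gripper's body presses on something with over 40 N, if the wrist force passes 120 N, or if a joint passes its speed limit or range.

ROBOT

A 6-joint arm with a two-finger parallel gripper is mounted at the origin on the work surface. World frame = base frame: x ahead of the robot, y to its left, z up, the work surface at z = 0. Lengths are in mm, angles in rad, forces in N, time in s.
With the tool pointing down it reaches from about 300 to 775 mm from the base axis. Payload 14.6 kg.
Tool frame: the origin (TCP) lies on the centre line of the jaws, within the pads' length; the fingertips stand ahead of it and the grasp point (between the pads) is the TCP (manip.tip_reach is the z of the fingertips in the tool frame, in mm); z points along the fingers, y is the direction in which the jaws open and shut (so a half turn about z gives the same grasp; the last joint's range is limited). The gripper opens to 94 mm and grips with 3 to 60 N. Pads are 16 mm wide; open, the fingers measure 119 mm over their backs; the gripper's body (75 mm by 177 mm) begins 78 mm behind the grasp point.
Start: joints at [1.176, 0.3, 1.521, -0, 1.321, -0.067], TCP at [177.076, 520.705, 224.446] pointing down, gripper open.
Joint ranges: [-3.03, 3.03], [-0.79, 2.21], [0.23, 2.52], [-1.04, 4.18], [0, 3.07], [-2.55, 2.55]. Speed limits (rad/s): [2.22, 2.22, 2.57, 3.14, 3.14, 3.14].

INTERFACE

Orientations are given as [roll, pitch, yaw] about the fixed x, y, z axes, in that order (R = Rz(yaw) Ry(pitch) Rx(roll)).
In Python, from cell import manip, camera, search_frame, masks_of, tip_of gives the robot as it stands.
- The arm moves only by the tool send_rows, never from a script. Its argument "plan" is a list of rows, each an object with "travel": the shift along the tool's x, y, z in mm, a list of three; "delta_rot": the turn, a rotation vector about the tool's x, y, z in degrees, a list of three; "fingers": the gripper's target within -1 to 1 (shut at 1, half-way at 0, fully open at -1). In form: [{"travel": [dx, dy, dz], "delta_rot": [wx, wy, wz], "fingers": fingers}, ...]. A call has 1 to 20 rows; each row shifts and turns the commanded pose from where the row before left it, along the tool's axes as they then stand; what a row does not reach is not made up. A row lasts 1/8 s, in which the tool goes at most 62.5 mm and 10.7 degrees, less where a joint would pass 70% of its speed; a pose out of reach is approached as far as the arm can. A call is refused whole if a number of a shift passes 62.5 or a number of a turn 10.7, either way. A call with a gripper value outside its range is refused whole. The fingers move at their own pace and stop on an object; "grip_force" is the grip in N (left out, the last holds). Time passes only in rows, so rows that do not move let the fingers close. It gives the time, the measured TCP pose, the force and the opening at its end, in the units of the state.
- manip.read_state(): the state, without advancing time (a new reading comes with each control period).
- camera(name): name is "side" or "top"; returns a dict with "color" (480x640x3 uint8, red, green, blue), "z_map" (480x640 float32, mm along the optical axis (not along the pixel's ray), 0 where there is no reading), "fov_y" (degrees; the focal length in pixels is half the picture's height over the tangent of half this angle, whatever the lens; pixels are square), "cx", "cy" (the principal point, pixels), "k1" (the pictures are not rectified: a ray, as slopes to the right and down, at radius r is drawn at 1 + k1 r^2 times it, then the intrinsics apply), "world_from_camera" (4x4, takes a point from camera to world coordinates). Camera axes: x right, y up, looking along -z (the intrinsics and any distortion apply to the point x, -y, -z); pixel columns grow to the right and rows downward; lengths in mm; the calibration is good to about 2 mm. A picture is of the moment at which its call begins.
- manip.sign_off(): hands the job in, once; it reports no verdict.
Trained networks look in the newest picture that a camera, given by its name, has taken for a name from the list of things; names that differ only in an ending like _2 or _b are one class to them, and where a whole thing is asked for, a point or a joint stands for the part that bears it (a point fixed in the world has none). Each returns a list of dicts, best first, with "confidence" (0 to 1); they miss things now and then, are a little off and sometimes report something else, mostly with a low value. They report only what shows in the picture. A call takes as long as a camera call. They do not tell look-alikes from the thing itself.
- search_frame(name, camera): "at" ([x, y, z] in mm, in the coordinates of the camera as it stood for that picture, good to about 4 mm: the middle of the surface that is visible of it).
- masks_of(name, camera): "region" (480x640 bool, what is visible of it).
- tip_of(name, camera): "at" ([x, y, z] in mm, in the coordinates of the camera as it stood for that picture, good to about 4 mm: a listed point, or the origin of a listed thing).
The state is a dict: "clock": time; "joints": joint angles; "qd": joint speeds; "effort": joint torques, N m; "eef_pos": TCP position; "eef_rot": TCP orientation; "wrist_force": force on the tool from outside, world axes, zero at the start; "moment": the same for the moment, N m; "finger_gap": finger opening in mm.
Only numpy, scipy, OpenCV 4.12 (cv2) and the standard library are available. Lean on these libraries where they do the work, as an engineer would, in place of code of your own. Each camera call takes 0.05 s, during which the arm holds its last target. There are 200 camera calls.

## Working session

There is one attempt and no reset: what is moved stays moved. The work goes in short steps, Python scripts to look and compute and a tool call to move; the robot and the scene stay as the last step left them, time stands still between calls to the robot, and variables do not carry over. Pictures are saved under pics/ and viewed, about 8 in all and at most 12, crops included, and the job is handed in when it is done.

Besides the shell and the picture viewer there is one more tool, called after "Call:" by a JSON object that holds its "name" and its "arguments", one argument or row to a line. send_rows: Moves the arm, as the interface text tells. Its arguments: {"type":"object","properties":{"plan":{"type":"array"},"grip_force":{"type":"number"}},"required":["plan"]}

```bash
mkdir -p pics
cat > h.py <<'E'
import numpy as np, cv2
from cell import manip, camera, search_frame, masks_of, tip_of
def f(c): return 240/np.tan(np.radians(c["fov_y"])/2)
def w(c,p):
    T=np.array(c["world_from_camera"]); return (T@np.r_[p,1])[:3]
def cloud(c):
    v,u=np.mgrid[0:480,0:640]; F=f(c)
    pts=cv2.undistortPoints(np.stack([u,v],-1).reshape(-1,1,2).astype(np.float64),np.array([[F,0,c["cx"]],[0,F,c["cy"]],[0,0,1]]),np.array([c["k1"],0,0,0.])).reshape(480,640,2)
    z=c["z_map"].astype(float); P=np.stack([pts[...,0]*z,-pts[...,1]*z,-z,np.ones_like(z)],-1)
    W=(P@np.array(c["world_from_camera"]).T)[...,:3]; W[z==0]=np.nan; return W
def pix(c,p):
    q=np.linalg.inv(np.array(c["world_from_camera"]))@np.r_[p,1]; x,y=q[0]/-q[2],-q[1]/-q[2]; s=1+c["k1"]*(x*x+y*y)
    return np.round([c["cx"]+f(c)*x*s,c["cy"]+f(c)*y*s])
def save(n,im): cv2.imwrite("pics/"+n,cv2.cvtColor(im,cv2.COLOR_RGB2BGR))
E
cat > a.py <<'E'
from h import *
for n in ["top","side"]:
    c=camera(n); save(n+"0.png",c["color"]); print(n,np.round(c["world_from_camera"],2).tolist(),c["fov_y"],c["k1"])
    np.savez(n+"0.npz",W=cloud(c),col=c["color"])
    for o in ["slotted_ring","plain_ring","small_ring","lamp_base"]:
        for fn in (search_frame,tip_of):
            for d in fn(o,n): p=w(c,d["at"]); print(n,o,fn.__name__,round(d["confidence"],2),p.round(),pix(c,p))
s=manip.read_state(); print(s, getattr(manip,"tip_reach",None))
E
python3 a.py
```

```text
top [[0.0, 0.98, -0.18, 353.34], [-1.0, 0.0, 0.01, -8.92], [0.01, 0.18, 0.98, 875.62], [0.0, 0.0, 0.0, 1.0]] 46.53188965571869 -0.1614077353535075
top slotted_ring call 0.81 [308. 234.  15.] [158. 367.]
top slotted_ring call 0.74 [349.  92.  19.] [250. 341.]
top slotted_ring call 0.96 [314. 238.   1.] [159. 363.]
top slotted_ring call 0.88 [500.  39.  -1.] [287. 246.]
top slotted_ring call 0.68 [356.  92.   3.] [252. 337.]
top plain_ring call 0.82 [636. 118.  16.] [239. 161.]
top plain_ring call 0.55 [642. 124.   4.] [237. 159.]
top small_ring call 0.87 [443. 221.  19.] [169. 280.]
top small_ring call 0.78 [445. 229.   4.] [167. 279.]
top lamp_base call 0.58 [ 548. -175.   31.] [423. 212.]
top lamp_base call 0.7 [ 551. -182.    0.] [424. 215.]
side [[-1.0, 0.03, -0.05, 426.68], [-0.06, -0.71, 0.71, 642.33], [-0.02, 0.71, 0.71, 686.33], [0.0, 0.0, 0.0, 1.0]] 45.9328007613418 -0.15021866029394665
side slotted_ring call 0.86 [318. 257.  17.] [432. 394.]
side slotted_ring call 0.69 [353. 108.  13.] [402. 307.]
side slotted_ring call 0.6 [495.  49.  16.] [311. 273.]
side slotted_ring call
[... 440 characters left out ...]
call 0.7 [ 548. -178.   -2.] [292. 189.]
{'clock': 0.9, 'joints': array([ 1.17640464e+00,  2.99880560e-01,  1.52099035e+00,  2.26191251e-06,
        1.32068008e+00, -6.65629414e-02]), 'qd': array([-0.00107288,  0.00022256,  0.00145375,  0.00016181, -0.00096976,
        0.00084496]), 'effort': array([-3.64671003e-03, -5.31654704e+01, -3.52906179e+01,  7.06745102e-02,
        2.15078256e-02, -5.08516655e-05]), 'eef_pos': array([177.0761375 , 520.71408512, 224.46033722]), 'eef_rot': array([3.14155093e+00, 5.84798343e-07, 2.81376335e+00]), 'wrist_force': array([ 0.48175785, -0.33983912, -0.38703152]), 'moment': array([-0.0166638 ,  0.01114047, -0.07141434]), 'finger_gap': 94.29340864977102} 19.0
```

View top.

View pics/top0.png

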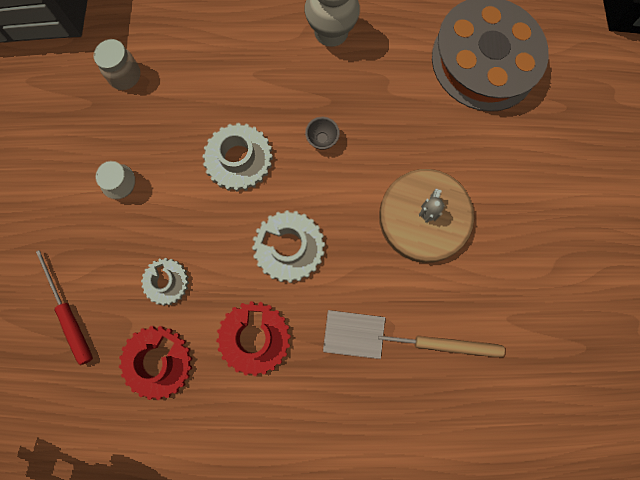

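View pics/side0.png

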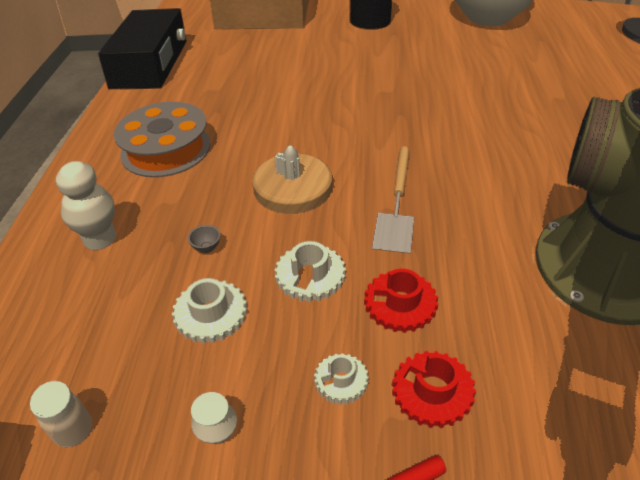

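```bash
cat > b.py <<'E'
from h import *
from scipy.optimize import least_squares
def circ(xy,r0):
    g=np.median(xy,0); return least_squares(lambda p:np.hypot(*(xy-p[:2]).T)-p[2],[*g,r0],loss="soft_l1",f_scale=1).x
for n in ["top","side"]:
    d=np.load(n+"0.npz"); W=d["W"]; x,y,z=W[...,0],W[...,1],W[...,2]
    print(n,"bench z",np.nanmedian(z[(abs(x-420)<20)&(abs(y+0)<20)]))
    r=np.hypot(x-500,y-37); near=r<70
    m=near&(z>43)&(z<54); P=W[m]; print("collar top z",np.median(P[:,2]),m.sum()); cc=circ(P[:,:2],25); print(" collar mid circle",cc.round(1))
    for k in range(3):
        a=np.degrees(np.arctan2(P[:,1]-cc[1],P[:,0]-cc[0])); s=np.sort(a%360); g=np.diff(np.r_[s,s[0]+360]); i=g.argmax()
    print(" gap centre",(s[i]+g[i]/2)%360,"width",g[i])
    m=near&(z>9)&(z<19); D=W[m]; dc=D[:,:2].mean(0)
    hull=cv2.convexHull(D[:,:2].astype(np.float32))[:,0]; print(" disc minCircle",cv2.minEnclosingCircle(hull), "z",np.median(D[:,2]))
    hole=near&(z<7)&(np.hypot(x-cc[0],y-cc[1])>30)&(np.hypot(x-cc[0],y-cc[1])<44); H=W[hole]; 
    if len(H): h=H[:,:2].mean(0)-cc[:2]; print(" slot floor dir",np.degrees(np.arctan2(h[1],h[0])),len(H))
    b=np.hypot(x-549,y+180)<95
    Q=W[b&(z>24)&(z<36)]; print(" plinth z",np.median(Q[:,2]),"minCircle",cv2.minEnclosingCircle(cv2.convexHull(Q[:,:2].astype(np.float32))))
    T=W[b&(z>80)]; print(" hub top",T.mean(0).round(1),T[:,2].max(),len(T))
    K=W[b&(z>58)&(z<78)]; print(" key-z pts mean",K.mean(0).round(1),len(K)); 
    K=W[b&(z>40)]; rr=np.hypot(K[:,0]-T[:,0].mean(),K[:,1]-T[:,1].mean()); far=K[(rr>19)&(rr<34)]; 
    if len(far): e=far[:,:2].mean(0)-T[:,:2].mean(0); print(" far pts dir",np.degrees(np.arctan2(e[1],e[0])),rr.max(),far.mean(0),len(far))
t=cv2.imread("pics/top0.png");s=cv2.imread("pics/side0.png")
cr=lambda im,u,v:cv2.resize(im[v-45:v+45,u-45:u+45],(390,290+100),interpolation=cv2.INTER_CUBIC)
cv2.imwrite("pics/crop.png",np.hstack([cr(t,288,247),cr(t,430,212)]))
E
python3 b.py
```

```text
top bench z 0.7360197756515277
collar top z 48.69400973453219 417
 collar mid circle [498.4  37.1  25.5]
 gap centre 70.52203078940313 width 71.56956481959418
 disc minCircle ((498.45458984375, 36.8610954284668), 56.477813720703125) z 14.764128309962189
 slot floor dir 67.20725910115483 107
 plinth z 30.606272197855333 minCircle ((546.7205200195312, -182.1129150390625), 75.24028015136719)
 hub top [ 545.7 -181.    88.1] 97.14027123260462 236
 key-z pts mean [ 550.7 -181.    69.6] 167
 far pts dir -16.330824140284186 32.18324246922615 [ 569.87613045 -188.10450079   67.80805456] 62
side bench z -0.17448487381011546
collar top z 47.325473801500834 374
 collar mid circle [497.4  39.6  25.9]
 gap centre 70.86427670611823 width 71.91498830047063
 disc minCircle ((497.493896484375, 39.001495361328125), 57.897403717041016) z 13.751614580470743
 slot floor dir 52.31385650974455 9
 plinth z 29.663234899117015 minCircle ((547.3865356445312, -178.88641357421875), 74.9715347290039)
 hub top [ 547.  -175.8   86.8] 96.5660168687649 128
 key-z pts mean [ 553.6 -175.7   67.6] 223
 far pts dir -20.548670557989535 33.42256982226776 [ 570.51307467 -184.636589     59.08894421] 106
```

View pics/crop.png

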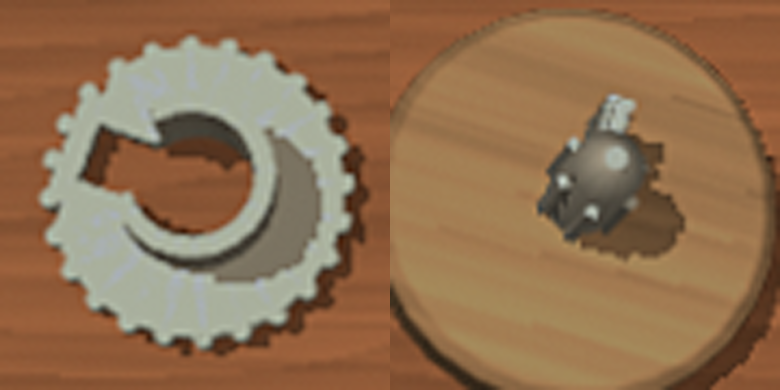

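The white ring at top-view (288,247) has a C-collar and a slot opening left, so it is the target. The ring at (237,157) is closed (plain_ring), (165,282) is the small ring, and (157,362) and (254,338) are red look-alikes. The key at (437,192) points roughly along +x at about −15°. The ring is at about (498,38) with its slot at 70.5°, and the base is at about (547,−180.5).

Call:
{"name": "send_rows", "arguments": {
  "plan": [
    {"travel": [0, 0, 0], "delta_rot": [0, 0, 10.1], "fingers": -1},
    {"travel": [0, 0, 0], "delta_rot": [0, 0, 10.1], "fingers": -1},
    {"travel": [0, 0, 0], "delta_rot": [0, 0, 10.1], "fingers": -1},
    {"travel": [0, 0, 0], "delta_rot": [0, 0, 10.1], "fingers": -1},
    {"travel": [0, 0, 0], "delta_rot": [0, 0, 10.1], "fingers": -1},
    {"travel": [0, 0, 0], "delta_rot": [0, 0, 10.1], "fingers": -1},
    {"travel": [0, 0, 0], "delta_rot": [0, 0, 10.1], "fingers": -1},
    {"travel": [0, 0, 0], "delta_rot": [0, 0, 10.1], "fingers": -1},
    {"travel": [0, 0, 0], "delta_rot": [0, 0, 9.9], "fingers": -1},
    {"travel": [-31.6, 42.2, 8], "delta_rot": [0, 0, 0], "fingers": -1},
    {"travel": [-31.6, 42.2, 8], "delta_rot": [0, 0, 0], "fingers": -1},
    {"travel": [-31.6, 42.2, 8], "delta_rot": [0, 0, 0], "fingers": -1},
    {"travel": [-31.6, 42.2, 8], "delta_rot": [0, 0, 0], "fingers": -1},
    {"travel": [-31.6, 42.2, 8], "delta_rot": [0, 0, 0], "fingers": -1},
    {"travel": [-31.6, 42.2, 8], "delta_rot": [0, 0, 0], "fingers": -1},
    {"travel": [-31.6, 42.2, 8], "delta_rot": [0, 0, 0], "fingers": -1},
    {"travel": [-31.6, 42.2, 8], "delta_rot": [0, 0, 0], "fingers": -1},
    {"travel": [-31.6, 42.2, 8], "delta_rot": [0, 0, 0], "fingers": -1},
    {"travel": [-31.6, 42.2, 8], "delta_rot": [0, 0, 0], "fingers": -1},
    {"travel": [0, 0, 0], "delta_rot": [0, 0, 0], "fingers": -1}
  ]
}}

```text
clock: 3.4
eef_pos: [470.4, 79.7, 143.8]
eef_rot: [-3.141, 0.001, 1.227]
wrist_force: [-0.6, 1.7, 0.2]
finger_gap: 93.8
```

Call:
{"name": "send_rows", "arguments": {
  "plan": [
    {"travel": [-30, 40, 0], "delta_rot": [0, 0, 0], "fingers": -1},
    {"travel": [0, 0, 0], "delta_rot": [0, 0, 0], "fingers": -1},
    {"travel": [0, 0, 25], "delta_rot": [0, 0, 0], "fingers": -1},
    {"travel": [0, 0, 25], "delta_rot": [0, 0, 0], "fingers": -1},
    {"travel": [0, 0, 20], "delta_rot": [0, 0, 0], "fingers": -1},
    {"travel": [0, 0, 16], "delta_rot": [0, 0, 0], "fingers": -1},
    {"travel": [0, 0, 12], "delta_rot": [0, 0, 0], "fingers": -1},
    {"travel": [0, 0, 8], "delta_rot": [0, 0, 0], "fingers": -1},
    {"travel": [0, 0, 0], "delta_rot": [0, 0, 0], "fingers": -1},
    {"travel": [0, 0, 0], "delta_rot": [0, 0, 0], "fingers": -1}
  ]
}}

```text
clock: 4.65
eef_pos: [497.5, 40.4, 38.9]
eef_rot: [3.141, -0.0, 1.231]
wrist_force: [-0.8, -0.2, -0.1]
finger_gap: 94.1
```

Run:
```python
from h import *
c=camera("side"); save("s1.png",cv2.resize(c["color"][190:350,200:420],(800,582)))
s=manip.read_state(); print(s["eef_pos"],s["eef_rot"],s["wrist_force"])
```

```text
[497.53991706  40.42092605  38.93807196] [ 3.14076657e+00 -2.70015371e-04  1.23075187e+00] [ 0.62361999  0.08056509 -0.46708928]
```

View pics/s1.png

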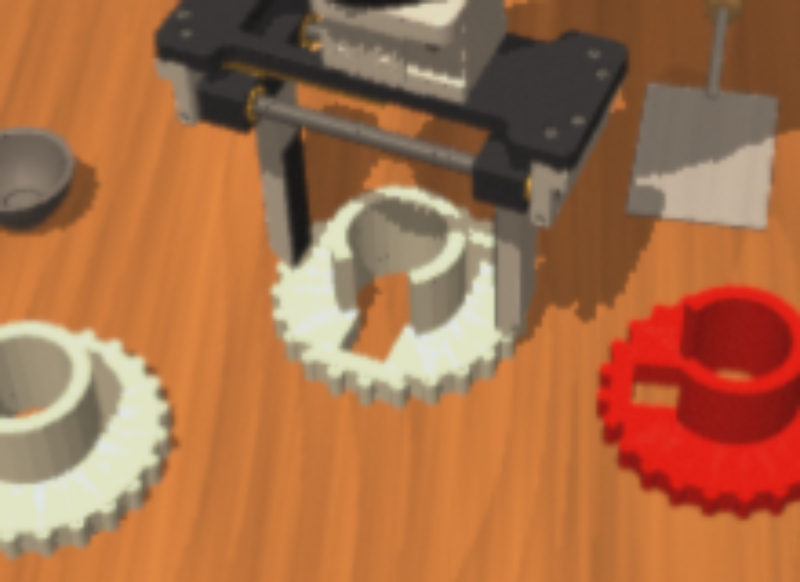

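The fingers straddle the collar at crop pixels (285,200) and (512,270), on its solid sides. The slot opens at (375,330), between them. I'll nudge 2 mm and close.

Call:
{"name": "send_rows", "arguments": {
  "plan": [
    {"travel": [-2, 0, 1], "delta_rot": [0, 0, 0], "fingers": -1},
    {"travel": [0, 0, 0], "delta_rot": [0, 0, 0], "fingers": 1},
    {"travel": [0, 0, 0], "delta_rot": [0, 0, 0], "fingers": 1},
    {"travel": [0, 0, 0], "delta_rot": [0, 0, 0], "fingers": 1},
    {"travel": [0, 0, 0], "delta_rot": [0, 0, 0], "fingers": 1},
    {"travel": [0, 0, 0], "delta_rot": [0, 0, 0], "fingers": 1},
    {"travel": [0, 0, 0], "delta_rot": [0, 0, 0], "fingers": 1},
    {"travel": [0, 0, 0], "delta_rot": [0, 0, 0], "fingers": 1}
  ],
  "grip_force": 25
}}

```text
clock: 5.7
eef_pos: [496.6, 38.6, 37.5]
eef_rot: [3.141, -0.0, 1.231]
wrist_force: [0.9, -0.8, -0.4]
finger_gap: 57.7
```

Call:
{"name": "send_rows", "arguments": {
  "plan": [
    {"travel": [0, 0, -15], "delta_rot": [0, 0, 0], "fingers": 1},
    {"travel": [0, 0, -30], "delta_rot": [0, 0, 0], "fingers": 1},
    {"travel": [0, 0, -35], "delta_rot": [0, 0, 0], "fingers": 1},
    {"travel": [0, 0, -35], "delta_rot": [0, 0, 0], "fingers": 1},
    {"travel": [0, 0, -30], "delta_rot": [0, 0, 0], "fingers": 1},
    {"travel": [0, 0, 0], "delta_rot": [0, 0, 9.5], "fingers": 1},
    {"travel": [0, 0, 0], "delta_rot": [0, 0, 9.5], "fingers": 1},
    {"travel": [0, 0, 0], "delta_rot": [0, 0, 9.5], "fingers": 1},
    {"travel": [0, 0, 0], "delta_rot": [0, 0, 9.5], "fingers": 1},
    {"travel": [0, 0, 0], "delta_rot": [0, 0, 9.5], "fingers": 1},
    {"travel": [0, 0, 0], "delta_rot": [0, 0, 9.5], "fingers": 1},
    {"travel": [0, 0, 0], "delta_rot": [0, 0, 9.5], "fingers": 1},
    {"travel": [0, 0, 0], "delta_rot": [0, 0, 9.5], "fingers": 1},
    {"travel": [0, 0, 0], "delta_rot": [0, 0, 9.5], "fingers": 1},
    {"travel": [0, 0, 0], "delta_rot": [0, 0, 0], "fingers": 1}
  ]
}}

```text
clock: 7.58
eef_pos: [496.4, 38.6, 183.2]
eef_rot: [-3.141, -0.0, -0.26]
wrist_force: [0.2, -0.5, -1.6]
finger_gap: 57.9
```

Call:
{"name": "send_rows", "arguments": {
  "plan": [
    {"travel": [17.5, 33, 0], "delta_rot": [0, 0, 0], "fingers": 1},
    {"travel": [17.5, 33, 0], "delta_rot": [0, 0, 0], "fingers": 1},
    {"travel": [17.5, 33, 0], "delta_rot": [0, 0, 0], "fingers": 1},
    {"travel": [17.5, 33, 0], "delta_rot": [0, 0, 0], "fingers": 1},
    {"travel": [17.5, 33, 0], "delta_rot": [0, 0, 0], "fingers": 1},
    {"travel": [17.5, 33, 0], "delta_rot": [0, 0, 0], "fingers": 1},
    {"travel": [0, 0, 0], "delta_rot": [0, 0, 0], "fingers": 1},
    {"travel": [0, 0, 0], "delta_rot": [0, 0, 0], "fingers": 1}
  ]
}}

```text
clock: 8.57
eef_pos: [546.6, -179.5, 182.6]
eef_rot: [-3.141, 0.0, -0.259]
wrist_force: [0.2, 0.3, -1.2]
finger_gap: 57.9
```

```bash
cat > c.py <<'E'
from h import *
import sys
c=camera("side"); t=camera("top"); s=manip.read_state(); p=s["eef_pos"]; print(p,s["eef_rot"],s["clock"])
for n,k in (("side",c),("top",t)):
    W=cloud(k); x,y,z=W[...,0],W[...,1],W[...,2]; zu=p[2]-37.5
    m=(np.hypot(x-p[0],y-p[1])<66)&(abs(z-zu-14)<4)
    H=cv2.convexHull(W[m][:,:2].astype(np.float32)); print(n,"disc",m.sum(),cv2.minEnclosingCircle(H),"z",np.median(W[m][:,2]))
    d=cv2.rotate(k["color"],cv2.ROTATE_180) if 0 else k["color"]; u,v=pix(k,[p[0],p[1],p[2]-40]).astype(int)
    v0,u0=max(v-75,0),max(u-95,0); cr=cv2.resize(d[v0:v0+150,u0:u0+190],(400,316)); globals()[n+"c"]=cr
save(sys.argv[1],np.hstack([sidec,topc]))
E
python3 c.py s2.png
```

```text
[ 546.73126257 -179.04262001  182.68198133] [-3.14150024e+00  9.93542921e-06 -2.59207720e-01] 8.675
side disc 1109 ((545.0540161132812, -179.03880310058594), 58.51129150390625) z 158.7183962447658
top disc 325 ((550.0107421875, -138.3013916015625), 30.70877456665039) z 159.65641218386043
```

View pics/s2.png

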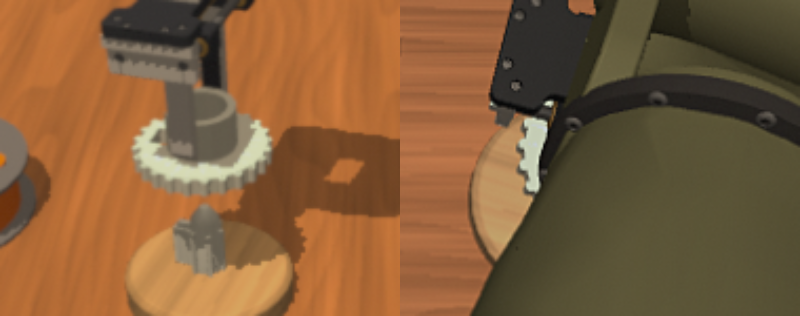

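The ring hangs level above the hub (crop (200,150) over (205,240)). Three estimates put the base within 2 mm of the current TCP, and the fit allows 6 mm. Descending.

Call:
{"name": "send_rows", "arguments": {
  "plan": [
    {"travel": [0, 0.5, 15], "delta_rot": [0, 0, 0], "fingers": 1},
    {"travel": [0, 0, 15], "delta_rot": [0, 0, 0], "fingers": 1},
    {"travel": [0, 0, 15], "delta_rot": [0, 0, 0], "fingers": 1},
    {"travel": [0, 0, 12], "delta_rot": [0, 0, 0], "fingers": 1},
    {"travel": [0, 0, 8], "delta_rot": [0, 0, 0], "fingers": 1},
    {"travel": [0, 0, 0], "delta_rot": [0, 0, 0], "fingers": 1}
  ]
}}

```text
clock: 9.43
eef_pos: [546.5, -180.3, 116.9]
eef_rot: [-3.141, 0.001, -0.262]
wrist_force: [-1.0, 0.2, -1.5]
finger_gap: 57.6
```

```bash
python3 c.py s3.png
```

```text
[ 546.87297944 -180.42793463  117.80793979] [ 3.14153929e+00 -5.64404885e-04 -2.61505222e-01] 9.525
side disc 1075 ((545.1574096679688, -177.75558471679688), 57.794342041015625) z 93.57130461423344
top disc 232 ((548.8602905273438, -138.28353881835938), 28.543859481811523) z 94.44779040301717
```

View pics/s3.png

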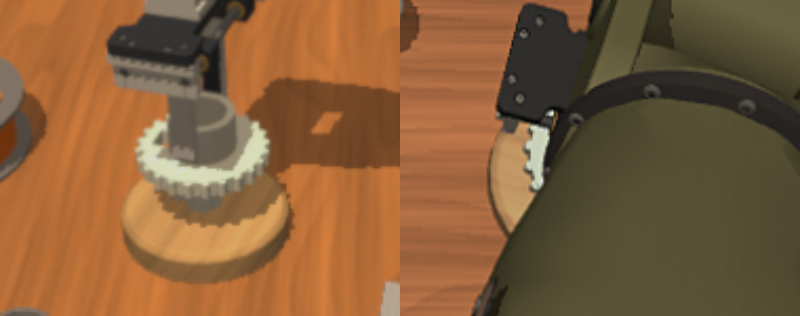

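Call:
{"name": "send_rows", "arguments": {
  "plan": [
    {"travel": [0, 0, 5], "delta_rot": [0, 0, 0], "fingers": 1},
    {"travel": [0, 0, 4], "delta_rot": [0, 0, 0], "fingers": 1},
    {"travel": [0, 0, 4], "delta_rot": [0, 0, 0], "fingers": 1},
    {"travel": [0, 0, 4], "delta_rot": [0, 0, 0], "fingers": 1},
    {"travel": [0, 0, 0], "delta_rot": [0, 0, 0], "fingers": 1}
  ]
}}

```text
clock: 10.15
eef_pos: [546.5, -180.3, 100.1]
eef_rot: [-3.142, 0.001, -0.261]
wrist_force: [-0.8, 0.6, -1.5]
finger_gap: 57.9
```

Call:
{"name": "send_rows", "arguments": {
  "plan": [
    {"travel": [0, 0, 7], "delta_rot": [0, 0, 0], "fingers": 1},
    {"travel": [0, 0, 7], "delta_rot": [0, 0, 0], "fingers": 1},
    {"travel": [0, 0, 7], "delta_rot": [0, 0, 0], "fingers": 1},
    {"travel": [0, 0, 5], "delta_rot": [0, 0, 0], "fingers": 1},
    {"travel": [0, 0, 3], "delta_rot": [0, 0, 0], "fingers": 1},
    {"travel": [0, 0, 0], "delta_rot": [0, 0, 0], "fingers": 1}
  ]
}}

```text
clock: 10.9
eef_pos: [546.7, -180.3, 71.3]
eef_rot: [-3.142, 0.0, -0.261]
wrist_force: [-0.4, 0.5, -1.5]
finger_gap: 57.5
```

Call:
{"name": "send_rows", "arguments": {
  "plan": [
    {"travel": [0, 0, 1.5], "delta_rot": [0, 0, 0], "fingers": 1},
    {"travel": [0, 0, 1.5], "delta_rot": [0, 0, 0], "fingers": 1},
    {"travel": [0, 0, 0.7], "delta_rot": [0, 0, 0], "fingers": 1},
    {"travel": [0, 0, 0], "delta_rot": [0, 0, 0], "fingers": 1}
  ]
}}

```text
clock: 11.4
eef_pos: [546.7, -180.4, 67.7]
eef_rot: [3.142, 0.0, -0.261]
wrist_force: [1.0, -0.3, -0.9]
finger_gap: 58.1
```

Call:
{"name": "send_rows", "arguments": {
  "plan": [
    {"travel": [0, 0, 0.7], "delta_rot": [0, 0, 0], "fingers": 1},
    {"travel": [0, 0, 0], "delta_rot": [0, 0, 0], "fingers": 1},
    {"travel": [0, 0, 0], "delta_rot": [0, 0, 0], "fingers": 1}
  ]
}}

```text
clock: 11.78
eef_pos: [546.8, -180.4, 67.5]
eef_rot: [3.142, -0.0, -0.261]
wrist_force: [-3.5, 1.4, 5.3]
finger_gap: 58.2
```

The wrist force rises to +5 N at exactly the seat height (67.5 = 37.5 + 30), so the ring is down. I'll release it and lift.

Call:
{"name": "send_rows", "arguments": {
  "plan": [
    {"travel": [0, 0, 0], "delta_rot": [0, 0, 0], "fingers": -1},
    {"travel": [0, 0, 0], "delta_rot": [0, 0, 0], "fingers": -1},
    {"travel": [0, 0, 0], "delta_rot": [0, 0, 0], "fingers": -1},
    {"travel": [0, 0, 0], "delta_rot": [0, 0, 0], "fingers": -1},
    {"travel": [0, 0, 0], "delta_rot": [0, 0, 0], "fingers": -1},
    {"travel": [0, 0, -10], "delta_rot": [0, 0, 0], "fingers": -1},
    {"travel": [0, 0, -25], "delta_rot": [0, 0, 0], "fingers": -1},
    {"travel": [0, 0, -30], "delta_rot": [0, 0, 0], "fingers": -1},
    {"travel": [0, 0, -35], "delta_rot": [0, 0, 0], "fingers": -1},
    {"travel": [0, 0, -35], "delta_rot": [0, 0, 0], "fingers": -1},
    {"travel": [0, 0, -30], "delta_rot": [0, 0, 0], "fingers": -1},
    {"travel": [-40, -40, 0], "delta_rot": [0, 0, 0], "fingers": -1},
    {"travel": [-40, -40, 0], "delta_rot": [0, 0, 0], "fingers": -1},
    {"travel": [-40, -40, 0], "delta_rot": [0, 0, 0], "fingers": -1},
    {"travel": [-40, -40, 0], "delta_rot": [0, 0, 0], "fingers": -1},
    {"travel": [0, 0, 0], "delta_rot": [0, 0, 0], "fingers": -1}
  ]
}}

```text
clock: 13.78
eef_pos: [432.4, 17.7, 233.2]
eef_rot: [-3.141, -0.002, -0.258]
wrist_force: [1.6, -0.4, 0.6]
finger_gap: 94.3
```

Run:
```python
from h import *
c=camera("side"); W=cloud(c); x,y,z=W[...,0],W[...,1],W[...,2]
r=np.hypot(x-547,y+179)
for lo,hi,n in ((38,50,"disc top, expect 44"),(72,84,"collar top, expect 78")):
    m=(r<62)&(z>lo)&(z<hi)
    if n[0]=="c": m&=(r>21)
    P=W[m]; A=np.c_[P[:,:2]-P[:,:2].mean(0),np.ones(len(P))]; k=np.linalg.lstsq(A,P[:,2],rcond=None)[0]
    print(n,len(P),np.median(P[:,2]),"slope deg",np.degrees(k[:2]),cv2.minEnclosingCircle(cv2.convexHull(P[:,:2].astype(np.float32))))
t=camera("top"); print(manip.read_state()["eef_pos"],manip.read_state()["clock"])
save("s4.png",np.hstack([cv2.resize(c["color"][120:270,200:390],(400,316)),cv2.resize(t["color"][140:290,330:520],(400,316))]))
```

```text
disc top, expect 44 1147 43.85421089906163 slope deg [ 0.067717   -0.60401967] ((546.021728515625, -177.99365234375), 58.10097885131836)
collar top, expect 78 277 77.31634457919927 slope deg [-0.21883095 -0.79966401] ((543.7710571289062, -179.19737243652344), 31.858776092529297)
[433.75181819  15.57809359 232.84921093] 13.875
```

View pics/s4.png

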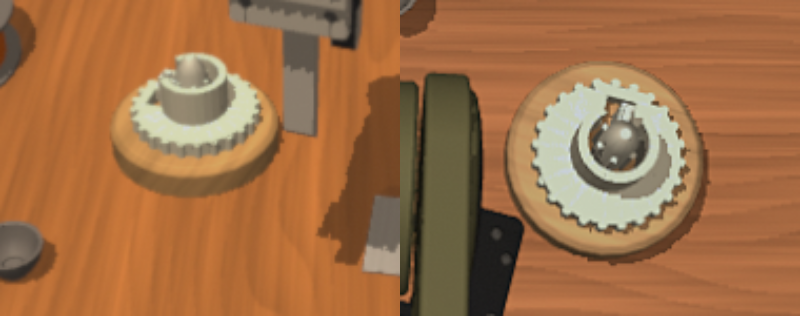

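The ring lies flat on the plinth with the key in its slot (right half, around (622,105)), and the gripper is clear. Handing in.

```bash
python3 -c "
from cell import manip
print(manip.sign_off())"
```

```text
the job is handed in; nothing more can be done
None
```

The white slotted ring is on the lamp base, flat on the plinth with its slot over the master key, and the job is handed in. I gripped it by the collar's solid sides, turned it about 85°, lowered it onto the hub while holding it, and let go only once it was seated. The clock read about 13.9 s at the last check, against the 38 s limit.

- **Seating:** the wrist first felt contact (about 5 N) at the expected seat height. The disc top measured 43.9 mm against 44 expected, and the collar top 77.3 mm against 78.
- **Flatness and fit:** tilt was 0.6–0.8°, which is about the noise of the depth reading. The last picture shows the key in the slot and the gripper clear of everything.
- **Disagreement:** the two cameras differed by 2–3 mm on where the ring and base were. That is within the 6 mm of play, and nothing resisted on the way down.
- **Other rings:** I made no contact with the plain, small and red rings, but I did not re-measure where they lie at the end.

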